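Close the filter drawer and hold the bolt behind the bracket against the nut runner

ROBOT

A 6-joint arm with a two-finger parallel gripper is mounted at the origin on the work surface. World frame = base frame: x ahead of the robot, y to its left, z up, the work surface at z = 0. Lengths are in m, angles in rad, forces in N, time in s.
With the tool pointing down it reaches from about 0.3 to 0.825 m from the base axis. Payload 5.4 kg.
Tool frame: the origin (TCP) lies at the very end of the fingers, on their centre line; the grasp point (between the pads) lies 19 mm behind it; z points along the fingers, y is the line along which they close (so a half turn about z gives the same grasp; the last joint's range is limited). The gripper opens to 92 mm and grips with 3 to 60 N. Pads are 20 mm wide; open, the fingers measure 128 mm over their backs; the gripper's body (75 mm by 189 mm) begins 69 mm behind the grasp point.
Start: joints at [1.002, 0.158, 1.597, -0, 1.386, -0.21], TCP at [0.202, 0.538, 0.215] pointing down, gripper open.
Joint ranges: [-2.91, 2.91], [-0.94, 2.29], [0.18, 2.7], [-1.29, 4.43], [0.17, 2.64], [-3, 3]. Speed limits (rad/s): [2.57, 2.57, 3.14, 3.14, 3.14, 3.14].

INTERFACE

Orientations are given as a rotation vector (axis times angle).
In Python, from workcell import bot gives the robot as it stands. Calls block until the motion is done:
- bot.goto(position, orientation): joint-space move of the TCP to a pose.
- bot.line_to(position, rot=None, max_speed=0.15): straight line of the TCP; rot=None keeps the orientation; max_speed is the mean speed in m/s.
- bot.set_joints(angles): joint-space move.
- bot.set_gripper(opening, newtons=None): opening from 0.0 (shut) to 1.0 (fully open); newtons is the grip in N (None keeps the last); returns when the fingers have stopped.
- bot.hold(seconds).
- bot.inverse_kinematics(position, orientation): joint angles nearest the present ones, or None.
- bot.read_camera(name): name is "side" or "top"; returns a dict with "pixels" (480x640x3 uint8, blue, green, red), "fx", "fy", "cx", "cy" (pixels), "R" (3x3) and "t" (3): a world point X has camera coordinates R X + t. Camera axes: x right, y down, z forward; pixel columns grow to the right and rows downward; lengths in m; the calibration is good to about 2 mm. A picture is of the moment at which its call begins. There is no depth.
A pose or a line that the arm cannot do raises bot.MotionError and nothing moves.
- bot.job_done(): hands the job in; it is judged then, once.
Readings, each from a call of its own:
- bot.current_clock(): time.
- bot.current_joints(): joint angles.
- bot.current_joint_vel(): joint speeds.
- bot.current_effort(): joint torques, N m.
- bot.current_ee_pos(): TCP position.
- bot.current_tool_rot(): TCP orientation.
- bot.current_contact_force(): force on the tool from outside, world axes, zero at the start.
- bot.current_ft_torque(): the same for the moment, N m.
- bot.current_opening(): opening from 0.0 (shut) to 1.0 (fully open).
- bot.current_grip_force(): force on a finger pad.
Only numpy, scipy, OpenCV 4.12 (cv2) and the standard library are available. Lean on these libraries where they do the work, as an engineer would, in place of code of your own. Each camera call takes 0.05 s, during which the arm holds its last target. There are 200 camera calls.

TASK

Push the instrument's open orange-fronted filter drawer, which hangs over the clamp bracket, fully home until it clicks into its seat. Then reach down from above into the gap behind the tall bracket plate, take the brass hexagonal bolt head between the two fingers and grip it so firmly that the nut runner no longer turns it; finish while still holding it like that, head between the fingers and standing still. Leave the other things on the bench and on the instrument where they are.

Things in the scene. Friction and masses are not known exactly. Their poses are not given: they have to be found in the camera images.
- instrument: Fixed grey instrument, 220 deep (x) x 200 wide (y) x 180 mm high. Origin: on the table under the middle of its front face; its x axis points into the instrument (the way the drawer closes), y along the front to the left as seen from the robot, z up.
- drawer (a joint): Opening of the filter drawer in m: 0 fully home, up to 0.15; it starts 0.095 to 0.13 open. It slides along the instrument's x axis (closing is +x), about 1.5 N of friction, stays where it is left. A spring detent must be pushed over in the last 10 mm (about 5 N more); past it the drawer settles at 0 against a stop.
- drawer_front (a point): Centre of the front face of the drawer's plain orange fascia; moves with the drawer. The fascia is 184 wide, 54 mm high (112 to 166 mm above the table), 16 mm thick. Seated, this face stands 8 mm in front of the instrument's front face. The instrument's top is 180 mm above the table.
- bracket: Fixed steel U bracket before the instrument (whose front is 85 mm beyond the origin), 130 mm long along y, open at both ends and above; axes parallel to the instrument's. Origin: on the table right under the bolt head's centre. Tall plate on the robot's side: 95 mm high, inner face at x = -20 mm. Low back plate: 72 mm high, x = +26 to +31 mm. Floor of the U 6 mm thick.
- bolt_head_center (a point): Centre of the brass hexagonal bolt head in the gap, 60 mm above the table. 24 mm across flats, 27.7 mm across corners, 12 mm long along the bolt's axis, which is the bracket's x axis; its underside stands 14 mm off the tall plate, on a 16 mm shank. Hidden under the open drawer at the start.
- bolt_head: The same bolt head as a body (origin at its centre, x along the bolt's axis). On the robot's side of the tall plate the fixed yellow nut runner grips its nut: 42 mm thick, top 81 mm above the table, reaching to 166 mm from the bolt head's centre.
- bolt_turn (a joint): Turning angle of the bolt in rad about its axis (bracket's +x). 0 and every multiple of pi/3: two flats stand upright, facing along the bracket's y. The nut runner drags it round at about 0.2 rad/s with 0.15 N m; a firm grip (40 N or so) stops it.
- screwdriver: Bystander: red screwdriver, 200 mm long, lying left of the bracket.
- wrench: Bystander: wrench, 180 mm long, lying to the right.
- spool: Bystander: black filament spool lying flat, 150 mm across, 56 mm high, to the right.
- jar: Bystander: small jar, 48 mm across, 55 mm high, standing on the instrument's top, its axis 130 to 170 mm behind the front face.
- spare_bolt: Bystander: spare bolt standing on its head, 57 mm high, in front to the right (not the one to hold).
- module: Bystander: flat aluminium box 140 x 90 x 28 mm, to the left.

How it is judged:
By the outcome, as a careful person would: the job done as asked, in the order asked, and still so for the second after the job is handed in, while the arm keeps its last pose, push and grip.
It also fails if it takes over 48 s, if anything falls off the work surface, if the arm or the gripper's body presses on something with over 40 N, if the wrist force passes 120 N, or if a joint passes its speed limit or range.

## Working session

There is one attempt and no reset: what is moved stays moved. The work goes in short steps, each a Python script; the robot and the scene stay as the last script left them, time stands still between calls to the robot, and variables do not carry over. Pictures are saved under pics/ and viewed, at most 10 in all, crops included, and the job is handed in when it is done.

```bash
mkdir -p pics; ls; cat > h.py <<'E'
import numpy as np, cv2
from workcell import bot
from scipy.spatial.transform import Rotation as Rn
def ray(c,u,v):
    d=c['R'].T@np.array([(u-c['cx'])/c['fx'],(v-c['cy'])/c['fy'],1.]); return -c['R'].T@c['t'],d
def onz(c,u,v,z):
    o,d=ray(c,u,v); return o+d*(z-o[2])/d[2]
def proj(c,X):
    p=c['R']@np.asarray(X,float)+c['t']; return np.array([c['fx']*p[0]/p[2]+c['cx'],c['fy']*p[1]/p[2]+c['cy']])
E
python3 - <<'E'
from h import *
for n in('top','side'):
    c=bot.read_camera(n); cv2.imwrite(f'pics/{n}0.png',c['pixels']); print(n,c['fx'],c['cx'],c['cy'],(-c['R'].T@c['t']).round(3),c['R'].round(3).tolist())
print(bot.current_clock(),bot.current_tool_rot())
E
```

```text
pics
top 449.8595528269026 322.29979774231987 239.8838370748858 [0.425 0.01  1.144] [[0.003, -1.0, 0.001], [-0.994, -0.003, -0.112], [0.112, -0.0, -0.994]]
side 464.26421238675425 320.9374311191021 239.86393651022237 [ 0.002 -0.545  0.687] [[0.727, -0.687, -0.017], [-0.42, -0.425, -0.802], [0.544, 0.59, -0.597]]
0.1 [-5.60522077e-01 -3.09054121e+00  2.46896491e-03]
```

View pics/top0.png

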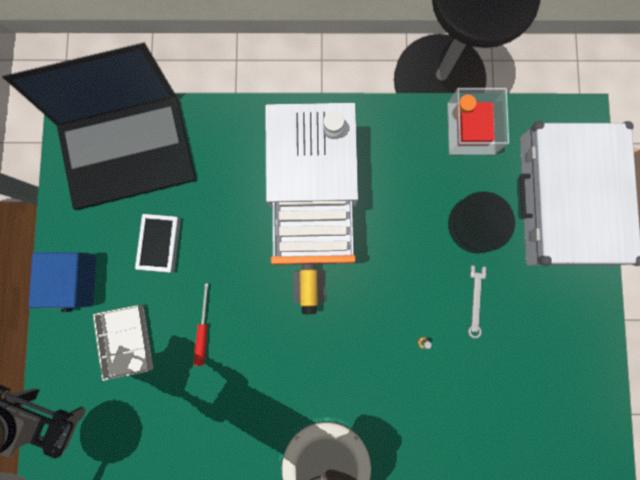

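View pics/side0.png

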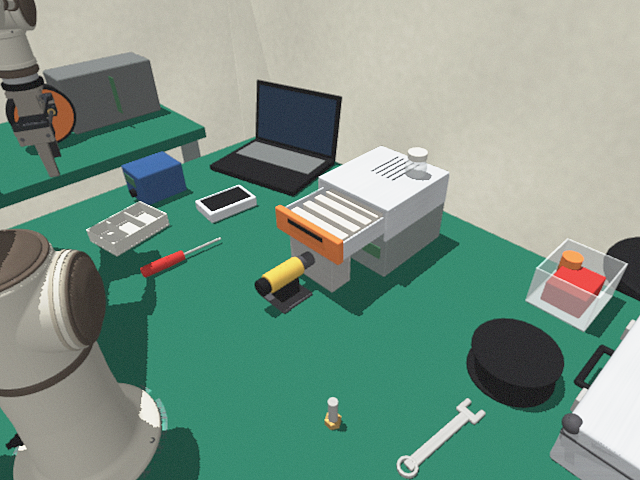

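The top view shows the orange fascia's top edge from about (271,260) to (355,260), the instrument's top front edge at row 200, and the yellow runner at (308,288). In the side view the fascia hides the bolt. Next I measure these.

```bash
cat >> h.py <<'E'
def orange(c):
    h=cv2.cvtColor(c['pixels'],cv2.COLOR_BGR2HSV); m=cv2.inRange(h,(5,150,120),(17,255,255))
    n,l,s,ce=cv2.connectedComponentsWithStats(m); return [(l==i).astype(np.uint8) for i in range(1,n) if s[i,4]>60], s[1:]
E
python3 - <<'E'
from h import *
c=bot.read_camera('top')
h=cv2.cvtColor(c['pixels'],cv2.COLOR_BGR2HSV)
ms,s=orange(c)
for m in ms:
    ys,xs=np.nonzero(m); 
    if xs.mean()>420: continue
    # near (lowest row) edge and far edge
    for nm,f in(('far',np.min),('near',np.max)):
        us=np.arange(xs.min()+4,xs.max()-3); vs=[f(ys[xs==u])+(.5 if nm=='near' else -.5) for u in us]
        k=np.polyfit(us,vs,1); print(nm,[onz(c,u,np.polyval(k,u),.166).round(4).tolist() for u in(xs.min()-.5,xs.max()+.5)])
# instrument top
g=c['pixels'].astype(int); w=((g.min(2)>185)&(g.max(2)-g.min(2)<25)).astype(np.uint8)
w[:, :255]=0; w[:,370:]=0; w[:95]=0; w[215:]=0
w=cv2.morphologyEx(w,cv2.MORPH_OPEN,np.ones((5,5)))
cn=max(cv2.findContours(w,0,2)[0],key=cv2.contourArea)
p=np.array([onz(c,u,v,.18)[:2] for u,v in cn[:,0]],np.float32)
r=cv2.minAreaRect(p); print('inst',r,cv2.boxPoints(r).round(4).tolist())
y=cv2.inRange(h,(20,120,100),(32,255,255)); y[:,:285]=0;y[:,335:]=0
ys,xs=np.nonzero(y); print('yellow',xs.min(),xs.max(),ys.min(),ys.max(), onz(c,xs.min()-.5,ys.mean(),.06).round(4),onz(c,xs.max()+.5,ys.mean(),.06).round(4),onz(c,xs.mean(),ys.max(),.06))
c2=bot.read_camera('side'); 
for m in orange(c2)[0]:
    cn=max(cv2.findContours(m,0,2)[0],key=cv2.contourArea); r=cv2.approxPolyDP(cn,4,True)[:,0]; print(r.tolist())
E
```

```text
far [[0.498, 0.1226, 0.166], [0.5014, -0.0604, 0.166]]
near [[0.4837, 0.1224, 0.166], [0.4871, -0.0603, 0.166]]
inst ((0.7285960912704468, 0.035743750631809235), (0.22430196404457092, 0.19828738272190094), 1.2564140558242798) [[0.614300012588501, 0.1324000060558319], [0.6186000108718872, -0.0658000037074089], [0.8428999781608582, -0.0608999989926815], [0.8385000228881836, 0.13729999959468842]]
yellow 300 317 269 306 [0.4317 0.0641 0.06  ] [0.4318 0.021  0.06  ] [0.38870907 0.04319495 0.06      ]
[[43, 90], [55, 99], [58, 112], [52, 123], [57, 140], [69, 130], [72, 110], [62, 96]]
[[276, 206], [279, 228], [337, 264], [342, 261], [342, 240]]
[[564, 252], [558, 268], [578, 269], [582, 257]]
```

Measured sizes match the ones given: fascia 183 mm wide, about 14 mm thick, top 198 mm wide. Yaw is about 0.020 rad, drawer face at (0.485, 0.031), front face at x≈0.618, so the drawer is about 0.125 open. Now I push it.

```bash
cat >> h.py <<'E'
YAW=0.020
ex=np.array([np.cos(YAW),np.sin(YAW),0]); ey=np.array([-np.sin(YAW),np.cos(YAW),0])
I=np.array([0.618,0.0335,0])      # instrument origin
def P(x,y,z): return I+ex*x+ey*y+np.array([0,0,z])
def loc(p): d=np.asarray(p)-I; return np.array([d@ex,d@ey,p[2]])
ROT=(Rn.from_euler('z',YAW)*Rn.from_rotvec([0,np.pi,0])).as_rotvec()
ROT2=(Rn.from_euler('z',YAW)*Rn.from_rotvec([np.pi,0,0])).as_rotvec()
E
python3 - <<'E'
from h import *
for r in(ROT,ROT2):
    for p in(P(-.19,0,.22),P(-.19,0,.128),P(-.015,0,.128),P(-.085,.013,.041)): q=bot.inverse_kinematics(p,r); print(None if q is None else np.round(q,2))
q=[bot.inverse_kinematics(P(-.19,0,.22),r) for r in(ROT,ROT2)]
r=min((ROT,ROT2),key=lambda r:abs(bot.inverse_kinematics(P(-.19,0,.22),r)[5]-bot.current_joints()[5]))
np.save('rot.npy',r)
bot.goto(P(-.19,0,.22),r); bot.set_gripper(0.0,30)
bot.line_to(P(-.19,0,.128),max_speed=.15); print(bot.current_clock(),bot.current_contact_force())
bot.line_to(P(-.05,0,.128),max_speed=.07); print(bot.current_clock(),bot.current_contact_force(),loc(bot.current_ee_pos()))
c=bot.read_camera('side'); cv2.imwrite('pics/side1.png',c['pixels'])
E
```

```text
[-0.21 -0.24  1.97  0.    1.41 -1.8 ]
[-0.21 -0.15  2.08  0.    1.21 -1.8 ]
[-0.14  0.31  1.6   0.    1.24 -1.74]
[-0.14  0.26  1.85 -0.    1.03 -1.73]
[-0.21 -0.24  1.97 -0.    1.41  1.34]
[-0.21 -0.15  2.08 -0.    1.21  1.34]
[-0.14  0.31  1.6  -0.    1.24  1.41]
[-0.14  0.26  1.85 -0.    1.03  1.41]
4.325 [-0.26171682  0.25045768  0.58070534]
6.475 [-0.91983088  0.84139688 -1.37845902] [-5.01075117e-02 -7.15032266e-05  1.28071855e-01]
```

View pics/side1.png

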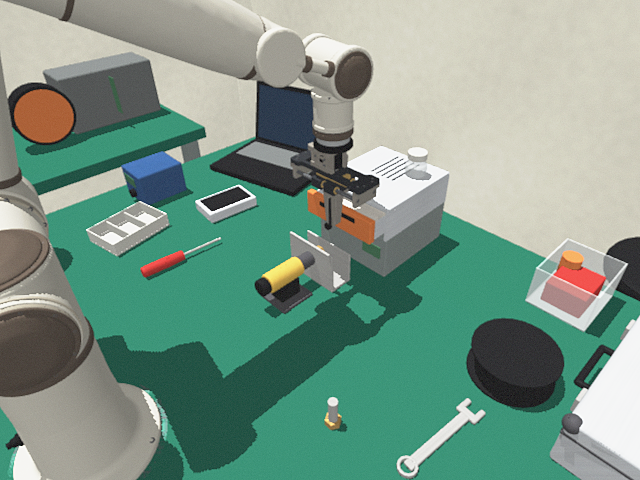

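The side view shows the fascia at about (340,217), pushed most of the way in by the fingers. The bracket at (320,265) is now uncovered and nothing else has moved. I push on in small steps until the stop resists.

```bash
python3 - <<'E'
from h import *
x=-.05
while x<.012:
    x+=.004 if x<-.032 else .0015
    bot.line_to(P(x,0,.128),max_speed=.04)
    f=bot.current_contact_force()@ex; print(round(x,4),loc(bot.current_ee_pos())[0].round(4),f.round(1),end=' | ')
    if f<-14: break
bot.hold(.2)
print('\n',bot.current_clock(),bot.current_contact_force()@ex)
E
```

```text
-0.046 -0.0454 -0.4 | -0.042 -0.0415 -0.2 | -0.038 -0.0377 -0.8 | -0.034 -0.0337 -0.7 | -0.03 -0.0297 -1.7 | -0.0285 -0.0284 0.4 | -0.027 -0.0269 -0.0 | -0.0255 -0.0254 -0.3 | -0.024 -0.0241 -1.5 | -0.0225 -0.023 -5.3 | -0.021 -0.0219 -6.7 | -0.0195 -0.0202 -6.0 | -0.018 -0.0179 -2.9 | -0.0165 -0.0157 -0.0 | -0.015 -0.0147 0.2 | -0.0135 -0.0147 -6.0 | -0.012 -0.0147 -13.3 | -0.0105 -0.0148 -19.3 | 
 11.225 -19.26317628048958
```

The detent peaked at 6.7 N near x=-0.021, then released. A hard stop followed at -0.0147, so the drawer is seated. I back off, clear the view, open the gripper and locate the bolt.

```bash
python3 - <<'E'
from h import *
bot.line_to(P(-.06,0,.128),max_speed=.15)
bot.line_to(P(-.09,0,.25),max_speed=.25)
q=np.array(bot.current_joints()); q[0]+=.6; bot.set_joints(q); 
print(bot.current_clock())
c=bot.read_camera('top')
for m in orange(c)[0]:
    ys,xs=np.nonzero(m)
    if xs.mean()>420: continue
    us=np.arange(xs.min()+4,xs.max()-3)
    if len(us)<30: continue
    k=np.polyfit(us,[ys[xs==u].max()+.5 for u in us],1); e=[onz(c,u,np.polyval(k,u),.166) for u in(xs.min()-.5,xs.max()+.5)]
    print('fascia near',e[0].round(4),e[1].round(4),'mid loc',loc((e[0]+e[1])/2).round(4))
im=c['pixels']; cv2.imwrite('pics/crop1.png',cv2.resize(im[190:320,250:370],None,fx=4.5,fy=4.5,interpolation=cv2.INTER_NEAREST))
s=bot.read_camera('side'); cv2.imwrite('pics/crop2.png',cv2.resize(s['pixels'][170:310,250:400],None,fx=4,fy=4,interpolation=cv2.INTER_NEAREST))
h=cv2.cvtColor(im,cv2.COLOR_BGR2HSV); print(h[236:252,300:318].tolist()[::5])
print(proj(c,P(-.085,.013,.06)))
E
```

```text
13.55
fascia near [0.6099 0.1244 0.166 ] [ 0.6152 -0.0587  0.166 ] mid loc [-0.0054 -0.0005  0.166 ]
[[[15, 4, 133], [23, 8, 135], [30, 10, 146], [48, 9, 145], [23, 7, 144], [38, 7, 147], [18, 9, 145], [0, 4, 145], [30, 7, 148], [30, 5, 141], [23, 7, 146], [10, 5, 145], [30, 5, 142], [23, 7, 141], [0, 4, 140], [30, 7, 147], [23, 7, 155], [15, 6, 159]], [[18, 6, 219], [18, 6, 217], [12, 12, 215], [16, 20, 214], [17, 32, 208], [17, 40, 212], [18, 42, 207], [15, 46, 204], [16, 44, 202], [16, 44, 203], [18, 42, 205], [19, 31, 203], [21, 16, 208], [12, 6, 207], [23, 5, 210], [30, 6, 212], [18, 6, 210], [5, 7, 209]], [[30, 6, 218], [21, 12, 212], [18, 38, 193], [18, 94, 180], [17, 114, 176], [18, 107, 172], [19, 100, 178], [18, 100, 186], [17, 99, 188], [17, 105, 179], [18, 116, 173], [18, 119, 150], [18, 99, 108], [17, 48, 102], [38, 9, 118], [30, 2, 123], [20, 6, 120], [40, 6, 120]], [[15, 5, 204], [23, 5, 200], [26, 9, 193], [20, 16, 190], [18, 23, 187], [18, 31, 182], [20, 32, 185], [19, 31, 195], [19, 32, 190], [18, 35, 180], [19, 36, 175], [19, 35, 177], [19, 29, 182], [20, 24, 161], [21, 12, 149], [30, 12, 155], [36, 8, 158], [25, 9, 163]]]
[307.85347812 245.89774843]
```

View pics/crop1.png

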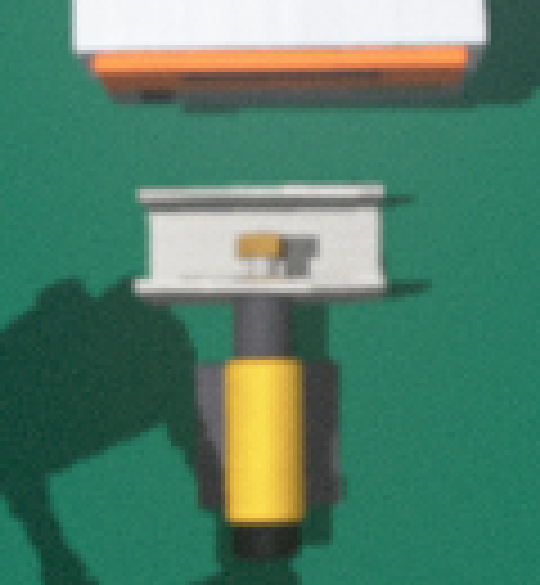

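View pics/crop2.png

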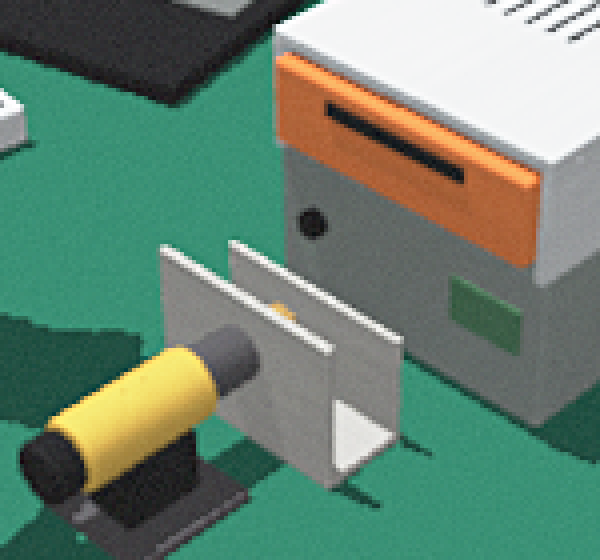

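The top crop shows the brass head at crop (258,245), full-frame pixel (307.3, 244.4), between the tall plate (row 287) and the low plate (row 193). The drawer is flush and seated in both views. Next I compute the bolt position and cross-check it against the plates and the drawer contact.

```bash
python3 - <<'E'
from h import *
A=[]
c=bot.read_camera('top')
h=cv2.cvtColor(c['pixels'],cv2.COLOR_BGR2HSV).astype(int)
w=np.clip(h[...,1]-20,0,80)*((h[...,0]>10)&(h[...,0]<26)); m=np.zeros_like(w); m[238:251,296:322]=1; w=w*m
v,u=np.mgrid[:480,:640]; uc,vc=(w*u).sum()/w.sum(),(w*v).sum()/w.sum()
cols=w.max(0); rows=w[:,303:312].mean(1)
print('brass',uc.round(2),vc.round(2),'cols',np.nonzero(cols>40)[0][[0,-1]],'rows',np.nonzero(rows>40)[0][[0,-1]])
p=onz(c,uc,vc,.068); print('bolt',p.round(4),loc(p).round(4))
# plates: bright rows profile along columns left/right of bolt
g=c['pixels'].min(2).astype(int)
for a,b in((284,298),(322,333)): print(a,g[228:260,a:b].mean(1).round().astype(int).tolist())
# green-free extent of bracket along y at tall plate/back plate
gr=(h[...,1]<60)
for r,z in((253,.095),(232,.072)):
    x=np.nonzero(gr[r,270:345])[0]+270; print(r,x[[0,-1]],onz(c,x.mean(),r,z).round(4),onz(c,x[0]-.5,r,z)[1]-onz(c,x[-1]+.5,r,z)[1])
print(loc(onz(c,308,0,0)), [proj(c,P(-.082+d,.013,z))[1].round(1) for d,z in((-.025,.095),(-.02,.095),(.026,.072),(.031,.072))])
yl=((h[...,0]>20)&(h[...,0]<33)&(h[...,1]>120)); yl[:,:290]=0; yl[:,330:]=0; yl[:270]=0; yl[310:]=0
ys,xs=np.nonzero(yl); print('runner',loc(onz(c,xs.mean(),ys.mean(),.081)).round(4),bot.current_clock())
E
```

```text
brass 307.54 244.11 cols [303 312] rows [242 246]
bolt [0.5363 0.0453 0.068 ] [-0.0815  0.0135  0.068 ]
284 [54, 54, 59, 109, 177, 175, 128, 99, 125, 182, 213, 218, 218, 217, 215, 215, 217, 217, 216, 217, 218, 217, 213, 207, 216, 216, 169, 110, 89, 74, 54, 43]
322 [55, 54, 98, 179, 207, 166, 108, 109, 161, 199, 211, 210, 211, 209, 210, 212, 211, 210, 210, 210, 210, 209, 208, 211, 209, 182, 135, 96, 79, 63, 49, 47]
253 [279 335] [0.5126 0.0456 0.095 ] 0.13330970371349063
232 [281 334] [0.5651 0.0455 0.072 ] 0.12974253140533348
[0.59359874 0.00557126 0.        ] [np.float64(253.8), np.float64(251.7), np.float64(233.4), np.float64(231.3)]
runner [-0.1866  0.0124  0.081 ] 13.7
```

The bolt is at (0.536, 0.0453), and the brass, the plates, the runner and the drawer contact agree to about 2 mm. I descend over it and close lightly, so the opening shows the bolt's turning phase.

```bash
python3 - <<'E'
from h import *
r=np.load('rot.npy'); B=lambda z:P(-.0817,.0133,z)
bot.goto(B(.16),r); bot.set_gripper(.55,3)
bot.line_to(B(.041),max_speed=.1)
print(bot.current_clock(),bot.current_contact_force(),bot.current_opening())
bot.set_gripper(.2,3)
print(bot.current_clock(),bot.current_contact_force())
for i in range(30):
    bot.hold(.1); print((round(bot.current_clock(),2),round(bot.current_opening()*92,2),round(float(bot.current_grip_force()),1),round(float(bot.current_contact_force()[1]),1)),end=' ')
E
```

```text
17.1 [ 0.69038495 -0.22939926  0.11236117] 0.549538108794125
17.575 [0.3254155  0.70966439 1.11821455]
(17.68, 27.19, 3.0, 1.9) (17.77, 27.16, 3.0, 0.7) (17.88, 26.97, 3.0, 1.2) (17.98, 26.65, 3.0, 2.8) (18.07, 26.98, 3.0, 2.4) (18.18, 27.3, 3.0, 2.8) (18.27, 27.03, 3.0, 2.5) (18.38, 27.14, 3.0, 2.3) (18.48, 27.13, 3.0, 3.1) (18.57, 26.93, 3.0, 2.6) (18.68, 27.33, 3.0, 3.4) (18.77, 26.58, 3.0, 3.2) (18.88, 27.31, 3.0, 4.0) (18.98, 27.17, 3.0, 3.3) (19.07, 26.69, 3.0, 3.5) (19.18, 26.93, 3.0, 2.7) (19.27, 26.89, 3.0, 4.7) (19.38, 26.49, 3.0, 3.9) (19.48, 26.72, 3.0, 4.0) (19.57, 26.43, 3.0, 3.7) (19.68, 26.85, 3.0, 4.2) (19.77, 26.62, 3.0, 5.0) (19.88, 26.61, 3.0, 4.6) (19.98, 26.49, 3.0, 4.6) (20.07, 26.44, 3.0, 5.9) (20.18, 26.33, 3.0, 5.4) (20.27, 26.1, 3.0, 5.7) (20.38, 26.46, 3.0, 5.7) (20.48, 26.05, 3.0, 5.4) (20.57, 26.21, 3.0, 5.6)
```

The opening is falling from 27.2 to 26.1 mm as the bolt turns. I wait for the flats (about 24 mm) and then grip hard.

```bash
python3 - <<'E'
from h import *
o=[]; t=[]; done=False
while len(o)<110:
    bot.hold(.05); o.append(bot.current_opening()*92); t.append(bot.current_clock())
    if len(o)>=6:
        m=np.mean(o[-6:])
        if m<24.35: done=True; break
        if len(o)>30 and m>min(np.convolve(o,np.ones(6)/6,'valid'))+.5 : break
print(done,[(round(a,1),round(b,1)) for a,b in zip(t[::4],o[::4])],bot.current_contact_force())
if done:
    bot.set_gripper(.2,60)
    for i in range(10):
        bot.hold(.1); print(round(bot.current_clock(),2),round(bot.current_opening()*92,2),round(float(bot.current_grip_force()),1),bot.current_contact_force().round(1),bot.current_ft_torque().round(2))
E
```

```text
True [(20.6, 25.9), (20.8, 25.9), (21.0, 25.6), (21.2, 25.4), (21.4, 25.2), (21.6, 25.1), (21.8, 24.8), (22.0, 24.0)] [-0.2427269   5.93774464  4.30576849]
22.34 22.63 60.0 [0.1 4.3 4.6] [1.1  0.21 0.01]
22.44 23.31 60.0 [-0.1  4.8  5.4] [ 1.05  0.19 -0.01]
22.54 23.58 60.0 [0.2 6.6 4.5] [1.   0.16 0.05]
22.64 22.95 60.0 [-0.5  5.4  4.5] [ 1.04  0.22 -0.01]
22.74 23.2 60.0 [-0.7  5.1  4.8] [ 1.04  0.3  -0.01]
22.84 23.47 60.0 [-1.3  5.5  4.7] [1.02 0.21 0.02]
22.94 23.0 60.0 [-0.6  5.7  4.2] [1.03 0.24 0.01]
23.04 23.07 60.0 [-0.1  4.3  4.4] [0.96 0.18 0.03]
23.14 23.38 60.0 [-0.1  5.4  4.8] [1.11 0.18 0.01]
23.24 23.09 60.0 [-0.6  4.4  4.7] [ 1.05  0.22 -0.08]
```

At 60 N the opening holds steady at about 23.2 mm, which is flats in the pads. I check that it stays so over 3 s and look once more.

```bash
python3 - <<'E'
from h import *
for i in range(3):
    v=[]
    for k in range(10): bot.hold(.1); v.append(bot.current_opening()*92)
    print(round(bot.current_clock(),2),np.mean(v).round(2),bot.current_grip_force(),bot.current_contact_force().round(1),loc(bot.current_ee_pos()).round(4))
s=bot.read_camera('side'); cv2.imwrite('pics/side3.png',s['pixels'])
E
```

```text
24.24 23.0 60.00212560524233 [0.4 6.  4.5] [-0.0817  0.0134  0.0411]
25.24 23.23 60.00225607305765 [-1.   5.4  5.5] [-0.0817  0.0134  0.0411]
26.24 23.1 60.00216157757677 [-0.8  4.   4.7] [-0.0817  0.0134  0.0411]
```

View pics/side3.png

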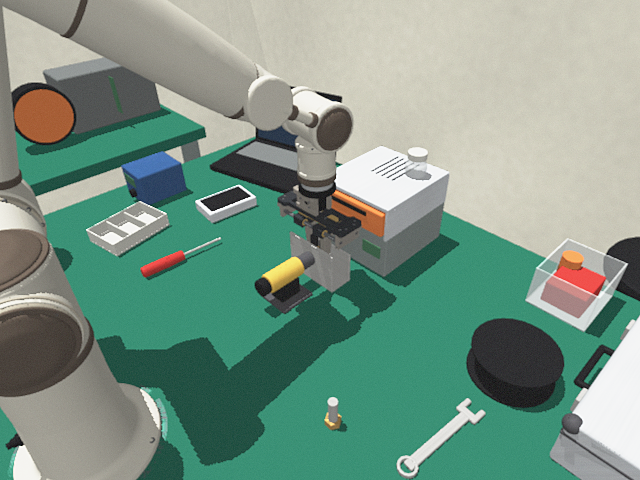

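The side view shows the gripper down in the bracket at about (320,225), the drawer flush at (370,215), and the jar, screwdriver, wrench, spool and spare bolt where they were. The grip is steady, so I hand the job in.

```bash
python3 -c "
from workcell import bot
print(bot.job_done())"
```

```text
the job is handed in; nothing more can be done
None
```

I handed the job in at about 26 s: the drawer went past its detent onto the stop, and the bolt head is held across its flats at 60 N, with the opening steady at about 23 mm for the last 4 s, so the runner appears to be stalled.

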